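Press down the sprung stop and push the board shuttle home into the test dock

TASK

The shuttle carrying the circuit board is held back in its channel by two sprung stop pins. With the fingertips, press down the long steel bar behind the shuttle so that the pins sink and, keeping the bar held down, push the shuttle past the pins until it is fully home against the end stop; then let go so the pins spring up behind it. Only press and push: do not grip or lift anything, and leave the things standing beside the dock where they are.

Things in the scene. Friction and masses are not known exactly. Their poses are not given: they have to be found in the camera images.
- dock: Fixed grey-painted channel 330 x 111 mm. Origin: on the bench, on the channel's middle line, between the two stop pins. +x: the way the shuttle is pushed; z up. Reaches x -200 to +130 mm. Shuttle rides on two ledges, tops z 22, y +-24 to +-49.5, with a 48 mm wide groove between them for the stop bar; side walls y +-49.5 to +-55.5, tops z 36 mm.
- end_stop (a point): Middle of the face of the black plastic end stop at the dock's +x end that the shuttle's front must come to rest against: dock x +99, y 0, z 31 mm. The stop is 96 mm wide and reaches up to z 56 mm.
- shuttle: Loose black shuttle, about 0.6 kg, 90 mm long (x), 96 wide, axes parallel to the dock's. Origin: centre of underside, at dock z 22. Two runners y +-24 to +-48 leave a tunnel 48 wide, 14 high over the bar; deck above to z 26; circuit board fixed on it up to z 50. Starts at dock x -57 to -79 mm (front 8 to 30 mm before the pins). Fully home: dock x +54, rear face 5 mm past the pins.
- shuttle_rear (a point): Point on the shuttle to push with the fingertips: middle of its flat upright rear face (shuttle x -45, y 0, z 24 mm; dock z 46). The face there is 60 mm wide and spans dock z 36 to 55 mm; below it is the tunnel.
- stop_bar (a joint): Downward travel of the sprung stop: 0 up (start), 0.012 m fully down on its limit. One rigid steel part that sinks straight down wherever its bar is pressed: about 1.4 N to start, 3 N at the bottom; springs back when let go. Its pins clear the shuttle's runners when over 0.008. If let go with the shuttle above the pins they stay down under it.
- bar_end (a point): Middle of the top edge at the rear end of the stop's flat steel press bar (moves with it). Bar: 36 mm wide, along the dock's middle line, dock x -185 to +60 mm, top at dock z 32 mm when up, 20 when fully down. From this end to the shuttle's rear face 61 to 83 mm of it lie bare at the start; it runs on through the shuttle's tunnel.
- pins (a point): Point midway between the two stop pins, at the height of their tops (moves with them): dock x 0, y 0, z 30 mm when up. Pins: dock x -4 to +4, y +-26 to +-46 mm, in the way of the shuttle's runners. The 52 mm between them is free for a finger to travel along the bar, which passes there too.
- heatsink: Bystander: loose dark finned heatsink, 40 x 38 x 22 mm, on the bench on the dock's -y side, its middle 115 to 135 mm from the channel's middle line. Origin: centre of its underside.
- fuse_box: Bystander: loose small beige box, 40 x 62 x 26 mm, likewise beside the dock. Origin: centre of its underside.
- reel: Bystander: loose solder reel with blue flanges, upright, 56 mm across, 63 mm tall, likewise beside the dock. Origin: centre of its underside.
Not all that is in view belongs to the job. There is more than one size of the shuttle; the one meant has the size given above.

How it is judged:
On the way, in this order (a step that is already met when the one before it is completed fails the run):
1. the bar is pressed down (over 8 mm) while the shuttle is still before the pins (value of joint stop_bar above 0.008 m and x of shuttle in the frame of dock below -0.044 m), for 0.1 s.
2. the shuttle is home against the end stop (within 4 mm) with the bar still held down (over 8 mm) (x of shuttle in the frame of dock above 0.05 m and value of joint stop_bar above 0.008 m), for 0.1 s.
At the end, for the whole second after the job is handed in: The shuttle lies level on the ledges, at rest, its front within 4 mm of the end stop, and the stop bar has sprung back up (within 2 mm of the top) so that the pins stand behind the shuttle (x of shuttle in the frame of dock above 0.05 m and z of shuttle in the frame of dock between 0.019 and 0.025 m and angle between shuttle's own z axis and vertical below 0.08 rad and value of joint stop_bar below 0.002 m and linear speed of shuttle below 0.01 m/s); the robot touches nothing.
It fails at once if the shuttle is lifted more than 8 mm off the ledges or tipped over 0.2 rad (z of shuttle in the frame of dock above 0.03 m or angle between shuttle's own z axis and vertical above 0.2 rad).
It fails at once if a thing beside the dock (heatsink, beige box, reel) is moved more than 15 mm (distance of any of heatsink, fuse_box, reel from where it was at the start of the episode above 0.015 m).
It also fails if it takes over 42 s, if anything falls off the work surface, if the arm or the gripper's body presses on something with over 40 N, if the wrist force passes 120 N, or if a joint passes its speed limit or range.

ROBOT

A 6-joint arm with a two-finger parallel gripper is mounted at the origin on a cart in front of the work surface, level with it; the furniture and walls round the work are solid. World frame = base frame: x ahead of the robot, y to its left, z up, the work surface at z = 0. Lengths are in m, angles in rad, forces in N, time in s.
With the tool pointing down it reaches from about 0.35 to 0.85 m from the base axis. Payload 8.1 kg.
Tool frame: the origin (TCP) lies at the very end of the fingers, on their centre line; the grasp point (between the pads) lies 19 mm behind it; z points along the fingers, y is the line along which they close (so a half turn about z gives the same grasp; the last joint's range is limited). The gripper opens to 85 mm and grips with 20 to 120 N. Pads are 22 mm wide; open, the fingers measure 114 mm over their backs; the gripper's body (76 mm by 85 mm) begins 54 mm behind the grasp point. The pads swing forward as they close: fully open they stand 13 mm farther back than shut.
Start: joints at [1.069, 0.13, 1.488, -0, 1.523, -0.085], TCP at [0.243, 0.549, 0.231] pointing down, gripper open.
Joint ranges: [-2.96, 2.96], [-0.89, 2.26], [0.02, 2.5], [-1.34, 4.48], [0, 2.73], [-2.66, 2.66]. Speed limits (rad/s): [2.39, 2.39, 2.79, 3.14, 3.14, 3.14].

INTERFACE

Orientations are given as a 3x3 rotation matrix whose columns are the frame's x, y, z axes.
In Python, from cell import sensors, viewer, bot, boxes_of, mark_of gives the robot as it stands.
- The arm moves only by the tool carry_out, never from a script. Its argument "moves" is one flat list of numbers, 7 for each row, row after row: the shift along the tool's x, y, z in m, then the turn, a rotation vector about the tool's x, y, z in degrees, then the finger opening in m, from 0 to 0.0854. A call has 1 to 10 rows; each row is the pose to reach, as a shift and turn from the pose commanded when the call began, along the tool's axes at that moment; what a row does not reach only later rows make up. A row lasts 1/10 s, in which the tool goes at most 50 mm and 8.59 degrees, less where a joint would pass 70% of its speed; a pose out of reach is approached as far as the arm can. A call with a gripper value outside its range is refused whole. The fingers move at their own pace and stop on an object; "grip_force" is the grip in N (left out, the last holds). Time passes only in rows, so rows that repeat a pose let the fingers close. It gives the time, the measured TCP pose, the force, the opening and the grip force at its end, in the units of the state.
- sensors.observe(): the state, without advancing time (a new reading comes with each control period).
- viewer.capture(name): name is "scene" or "top" or "wrist"; returns a dict with "image" (480x640x3 uint8, red, green, blue), "fov_y" (degrees; the focal length in pixels is half the picture's height over the tangent of half this angle, whatever the lens; pixels are square), "cx", "cy" (the principal point, pixels), "k1" (the pictures are not rectified: a ray, as slopes to the right and down, at radius r is drawn at 1 + k1 r^2 times it, then the intrinsics apply), "R" (3x3) and "t" (3): a world point X has camera coordinates R X + t; the wrist camera has in their place "hand_eye" (4x4, takes a point from camera to tool coordinates, whose origin is the TCP and whose axes are the flange's). Camera axes: x right, y down, z forward; pixel columns grow to the right and rows downward; lengths in m; the calibration is good to about 2 mm. A picture is of the moment at which its call begins: read the wrist's pose just before it. There is no depth.
- bot.close_job(): hands the job in; it is judged then, once.
Trained networks look in a picture, given as the dict that the camera call returned (one of the last four; its "shot" number tells which), for a name from the list of things; names that differ only in an ending like _2 or _b are one class to them, and where a whole thing is asked for, a point or a joint stands for the part that bears it (a point fixed in the world has none). Each returns a list of dicts, best first, with "p" (0 to 1); they miss things now and then, are a little off and sometimes report something else, mostly with a low value. They report only what shows in the picture. A call takes as long as a camera call. They do not tell look-alikes from the thing itself.
- boxes_of(picture, query): "location" ([x, y, z] in m, in world coordinates, good to about 4 mm: the middle of the surface that is visible of it).
- mark_of(picture, query): "location" ([x, y, z] in m, in world coordinates, good to about 4 mm: a listed point, or the origin of a listed thing).
The state is a dict: "clock": time; "joint_positions": joint angles; "joint_velocities": joint speeds; "tau": joint torques, N m; "position": TCP position; "tool_rot": TCP orientation; "wrist_force": force on the tool from outside, world axes, zero at the start; "torque": the same for the moment, N m; "width": finger opening in m; "gripper_force": force on a finger pad.
Only numpy, scipy, OpenCV 4.12 (cv2) and the standard library are available. Lean on these libraries where they do the work, as an engineer would, in place of code of your own. Each camera call takes 0.05 s, during which the arm holds its last target. There are 200 camera calls.

## Working session

There is one attempt and no reset: what is moved stays moved. The work goes in short steps, Python scripts to look and compute and a tool call to move; the robot and the scene stay as the last step left them, time stands still between calls to the robot, and variables do not carry over. Pictures are saved under pics/ and viewed, at most 10 in all, crops included, and the job is handed in when it is done.

Besides the shell and the picture viewer there is one more tool, called after "Emit:" in YAML: its name, and indented under it one key for each argument. carry_out: Moves the arm, as the interface text tells. Its arguments: {"type":"object","properties":{"moves":{"type":"array"},"grip_force":{"type":"number"}},"required":["moves"]}

```bash
mkdir -p pics; ls; cat > h.py <<'E'
import numpy as np, cv2
from cell import sensors, viewer, bot, boxes_of, mark_of
def save(p,n): cv2.imwrite(f'pics/{n}.png',p['image'][:,:,::-1])
E
python3 - <<'E'
from h import *
np.set_printoptions(precision=4,suppress=True)
s=sensors.observe();print(s['clock'],s['position'],s['tool_rot'],s['width'],s['wrist_force'])
for c in ('scene','top'):
    p=viewer.capture(c);save(p,c+'0')
    for q in ['end_stop','shuttle_rear','bar_end','pins','heatsink','fuse_box','reel','dock','shuttle']:
        print(c,q,[(np.round(d['location'],4),round(d['p'],2)) for d in mark_of(p,q)[:3]])
E
```

```text
pics
0.0 [0.2426 0.5481 0.2302] [[-0.9144  0.4048 -0.0009]
 [ 0.4048  0.9144 -0.0016]
 [ 0.0001 -0.0019 -1.    ]] 0.08545156484596439 [0.3288 0.4298 0.4141]
scene end_stop [(array([ 0.6853, -0.3062,  0.033 ]), 0.65), (array([ 0.5158, -0.3455,  0.0202]), 0.37)]
scene shuttle_rear [(array([ 0.601 , -0.1441,  0.0203]), 0.89), (array([ 0.4723, -0.3554,  0.046 ]), 0.75)]
scene bar_end [(array([ 0.4045, -0.361 ,  0.0333]), 0.71)]
scene pins [(array([ 0.5885, -0.3266,  0.0301]), 0.55)]
scene heatsink [(array([ 0.4646, -0.4752, -0.0033]), 0.89), (array([ 0.515 , -0.3416,  0.0233]), 0.35)]
scene fuse_box [(array([ 0.5486, -0.4602, -0.0017]), 0.92)]
scene reel [(array([ 0.6238, -0.4529, -0.0009]), 0.75)]
scene dock [(array([ 0.5898, -0.3275, -0.0014]), 0.85)]
scene shuttle [(array([ 0.6221, -0.1252,  0.0012]), 0.86), (array([ 0.5151, -0.3421,  0.0215]), 0.75), (array([ 0.4673, -0.4764, -0.0047]), 0.22)]
top end_stop [(array([ 0.6837, -0.3083,  0.0276]), 0.92), (array([ 0.4061, -0.3654,  0.0335]), 0.3)]
top shuttle_rear [(array([ 0.6024, -0.1491,  0.0202]), 0.94), (array([ 0.4724, -0.354 ,  0.0467]), 0.9)]
top bar_end [(array([ 0.4057, -0.3635,  0.0325]), 0.97)]
top pins [(array([ 0.5882, -0.3239,  0.0263]), 0.82)]
top heatsink [(array([ 0.4631, -0.4797, -0.001 ]), 0.84), (array([ 0.5202, -0.3391,  0.0203]), 0.66), (array([ 0.625 , -0.4507, -0.0018]), 0.26)]
top fuse_box [(array([ 0.5457, -0.4609,  0.0062]), 0.61)]
top reel [(array([ 0.4716, -0.352 ,  0.0471]), 0.47)]
top dock [(array([ 0.5927, -0.3244,  0.0044]), 0.61)]
top shuttle [(array([ 0.6294, -0.1342, -0.0018]), 0.59), (array([ 0.5216, -0.3392,  0.0218]), 0.55)]
```

View pics/scene0.png

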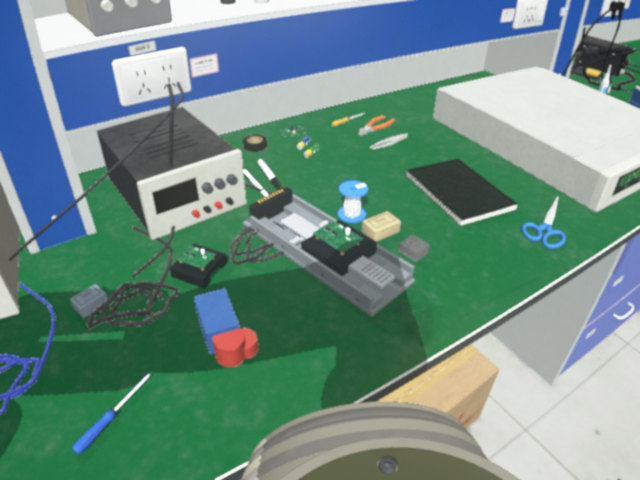

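View pics/top0.png

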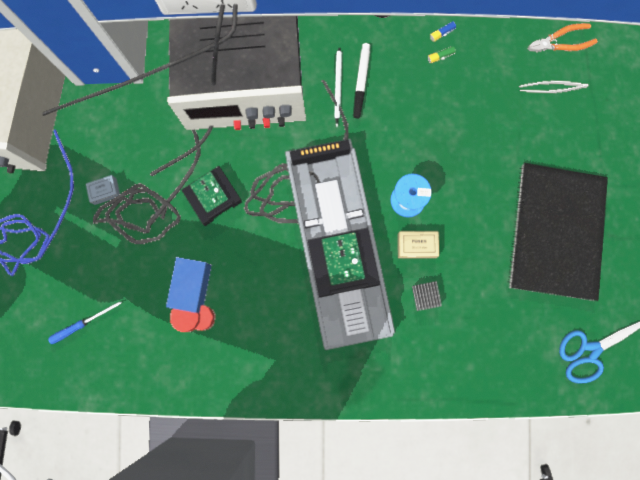

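Scene view: the dock runs from about (395,290) to (265,205), with the target shuttle in it at (338,245). A look-alike shuttle is loose at (200,262), and the heatsink, beige box and reel are on the dock's right side. The top view agrees, with the bare bar end at about (355,315).

```bash
cat >> h.py <<'E'
from scipy.spatial.transform import Rotation as Ro
def rel(target_p, yaw):
    "shift in tool axes and turn (deg) to a down-pointing pose with tool x at yaw"
    s=sensors.observe();R=s['tool_rot'];c,n=np.cos(yaw),np.sin(yaw)
    T=np.array([[c,n,0],[n,-c,0],[0,0,-1.]])
    return R.T@(np.array(target_p)-s['position']), Ro.from_matrix(R.T@T).as_rotvec(degrees=True)
E
python3 - <<'E'
from h import *
np.set_printoptions(precision=4,suppress=True)
P=np.array([[.6853,-.3062],[.6837,-.3083],[.4045,-.361],[.4057,-.3635],[.5885,-.3266],[.5882,-.3239],[.5898,-.3275],[.5927,-.3244]])
x=np.array([.099,.099,-.185,-.185,0,0,0,0])
A=np.c_[x,np.ones(8)];k=np.linalg.lstsq(A,P,rcond=None)[0];print(k,np.linalg.norm(k[0]))
yaw=np.arctan2(k[0,1],k[0,0]);u=np.array([np.cos(yaw),np.sin(yaw)]);o=k[1];print(yaw,np.degrees(yaw),P-A@k)
print('rear x',(np.array([.47235,-.3547])-o)@u)
t=o-u*.152;print(t)
for q in ([.42,.15,.23],[.45,-.1,.2],[*t,.16],[*t,.06]): print(q,*rel(q,yaw))
E
```

```text
[[ 0.9866  0.1945]
 [ 0.5885 -0.326 ]] 1.0055422130208824
0.19465548214422226 11.152937585948091 [[-0.0009  0.0005]
 [-0.0025 -0.0016]
 [-0.0015  0.001 ]
 [-0.0003 -0.0015]
 [-0.     -0.0006]
 [-0.0003  0.0021]
 [ 0.0013 -0.0015]
 [ 0.0042  0.0016]]
rear x -0.11951980158219638
[ 0.4394 -0.3554]
[0.42, 0.15, 0.23] [-0.3233 -0.2928  0.0013] [  0.0007  -0.     144.9674]
[0.45, -0.1, 0.2] [-0.452  -0.5093  0.0313] [  0.0007  -0.     144.9674]
[np.float64(0.43938148227346435), np.float64(-0.3553943753453212), 0.16] [-0.5457 -0.7471  0.0713] [  0.0007  -0.     144.9674]
[np.float64(0.43938148227346435), np.float64(-0.3553943753453212), 0.06] [-0.5457 -0.7471  0.1713] [  0.0007  -0.     144.9674]
```

Emit:
carry_out:
  moves: [-0.05,-0.045,0,0,0,8,0,-0.1,-0.09,0,0,0,16,0,-0.15,-0.136,0,0,0,24,0,-0.2,-0.18,0,0,0,32,0,-0.25,-0.226,0,0,0,40,0,-0.29,-0.262,0,0,0,48,0,-0.323,-0.293,0,0,0,56,0,-0.348,-0.335,0,0,0,64,0,-0.374,-0.378,0,0,0,72,0,-0.4,-0.421,0.01,0,0,80,0]

```text
clock: 2.0
position: [0.4225, 0.0818, 0.2284]
tool_rot: [[0.245, 0.969, 0.002], [0.969, -0.245, 0.0], [0.001, 0.002, -1.0]]
wrist_force: [0.7, 0.2, -0.1]
width: -0.0002
gripper_force: 0.0
```

```bash
python3 - <<'E'
from h import *
np.set_printoptions(precision=4,suppress=True)
s=sensors.observe();print(s['clock'],s['position'],s['joint_positions'])
print(*rel([.4394,-.3554,.16],.1947),rel([.45,-.1,.2],.1947)[0])
E
```

```text
2.0 [0.4225 0.0818 0.2284] [ 0.0719 -0.3474  1.937   0.      1.5499  0.3199]
[-0.4197  0.1236  0.0683] [ 0.0797 -0.0979 64.6393] [-0.1695  0.0712  0.0284]
```

Emit:
carry_out:
  moves: [-0.05,0.02,0.005,0,0,8,0,-0.1,0.04,0.01,0,0,16,0,-0.15,0.06,0.015,0,0,24,0,-0.19,0.07,0.02,0,0,32,0,-0.23,0.08,0.025,0,0,40,0,-0.27,0.09,0.03,0,0,48,0,-0.31,0.1,0.03,0,0,56,0,-0.35,0.11,0.03,0,0,64,0,-0.35,0.11,0.03,0,0,64,0,-0.35,0.11,0.03,0,0,64,0]

```text
clock: 3.0
position: [0.4443, -0.2831, 0.1973]
tool_rot: [[0.978, 0.209, -0.0], [0.209, -0.978, 0.001], [-0.0, -0.001, -1.0]]
wrist_force: [-0.2, -1.0, 0.0]
width: -0.0001
gripper_force: 0.0
```

```bash
python3 - <<'E'
from h import *
np.set_printoptions(precision=4,suppress=True)
s=sensors.observe();print(s['clock'],s['position'],s['joint_positions'])
print(*rel([.4394,-.3554,.16],.1947))
p=viewer.capture('wrist');save(p,'w1')
H=np.array(p['hand_eye']);R=s['tool_rot'];print(H)
for q in ['end_stop','shuttle_rear','bar_end','pins','heatsink']:
    print(q,[(np.round(d['location'],4),round(d['p'],2)) for d in mark_of(p,q)[:3]])
E
```

```text
3.0 [ 0.4443 -0.2831  0.1973] [-0.6649 -0.049   1.7347  0.0003  1.4566  0.6955]
[-0.0199  0.0697  0.0373] [-0.042   0.0139  0.8992]
[[-0.0011 -0.9517 -0.3071  0.0786]
 [ 1.     -0.001  -0.0005 -0.0006]
 [ 0.0002 -0.3071  0.9517 -0.144 ]
 [ 0.      0.      0.      1.    ]]
end_stop [(array([ 0.5903, -0.3258,  0.0287]), 0.48), (array([ 0.5902, -0.3258, -0.0034]), 0.31)]
shuttle_rear [(array([ 0.5898, -0.3257, -0.0036]), 0.67), (array([ 0.4743, -0.3491,  0.0455]), 0.64)]
bar_end [(array([ 0.4071, -0.3678,  0.0341]), 0.58), (array([ 0.4728, -0.3501,  0.0428]), 0.28)]
pins [(array([ 0.5842, -0.3258,  0.0283]), 0.63)]
heatsink [(array([ 0.4657, -0.474 ,  0.0001]), 0.92)]
```

View pics/w1.png

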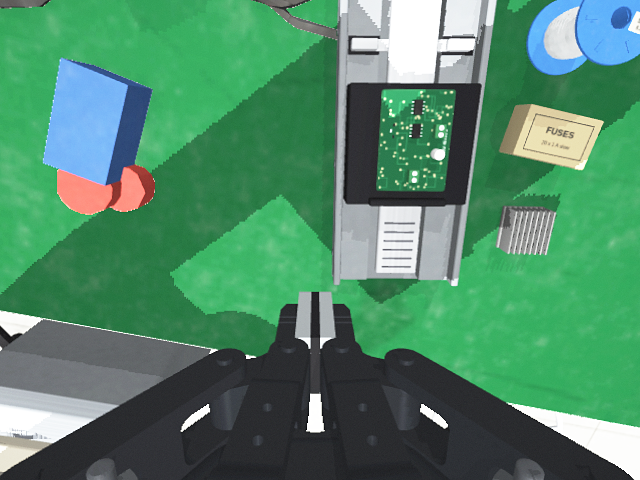

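The wrist view shows the bar end at about (397,272), the pins at (364,44) and (459,44), the shuttle's rear face at v≈205, and the fingertips at (316,300), left of the dock. I'll check the bar line by ray.

```bash
python3 - <<'E'
from h import *
np.set_printoptions(precision=4,suppress=True)
s=sensors.observe();p=viewer.capture('wrist')
f=240/np.tan(np.radians(p['fov_y']/2));K=np.array([[f,0,p['cx']],[0,f,p['cy']],[0,0,1]])
H=np.array(p['hand_eye']);R=s['tool_rot']
o=np.array([.5885,-.326]);u=np.array([np.cos(.1947),np.sin(.1947)]);n=np.array([-u[1],u[0]])
for uv,z in [((377,272),.032),((416.5,272),.032),((380,209),.032),((420,209),.032),((364,44),.03),((459,44),.03),((371,202),.055),((446,202),.055)]:
    q=cv2.undistortPoints(np.array([[uv]],float),K,np.array([p['k1'],0,0,0.]))[0,0]
    d=R@H[:3,:3]@np.array([*q,1]);c=R@H[:3,3]+s['position']
    X=c+d*(z-c[2])/d[2];print(uv,X,'dock',(X[:2]-o)@u,(X[:2]-o)@n)
print(*rel([*(o-u*.153),.06],.1947))
E
```

```text
(377, 272) [ 0.4045 -0.3466  0.032 ] dock -0.18446946058291028 0.015369786589582917
(416.5, 272) [ 0.412  -0.3812  0.032 ] dock -0.1838283381468669 -0.020056017635392394
(380, 209) [ 0.4611 -0.334   0.032 ] dock -0.12650685104973033 0.016809502010665923
(420, 209) [ 0.4683 -0.3672  0.032 ] dock -0.1259164977145433 -0.017160623474500564
(364, 44) [ 0.5807 -0.2892  0.03  ] dock -0.0005640572636801825 0.03758677506291103
(459, 44) [ 0.5955 -0.3588  0.03  ] dock 0.0005418731788607309 -0.03354278768307327
(371, 202) [ 0.4696 -0.3204  0.055 ] dock -0.11561871812473992 0.028463306131620816
(446, 202) [ 0.4819 -0.3777  0.055 ] dock -0.11460722544449749 -0.030133921919108568
[-0.0221  0.0709  0.1378] [ 0.0107 -0.0145  1.0684]
```

Emit:
carry_out:
  moves: [-0.01,0.035,0.02,0,0,0,0,-0.022,0.0715,0.05,0,0,0,0,-0.022,0.0715,0.09,0,0,0,0,-0.022,0.0715,0.125,0,0,0,0,-0.022,0.0715,0.15,0,0,0,0,-0.022,0.0715,0.155,0,0,0,0,-0.022,0.0715,0.155,0,0,0,0,-0.022,0.0715,0.155,0,0,0,0]

```text
clock: 4.15
position: [0.4393, -0.3577, 0.0445]
tool_rot: [[0.978, 0.21, 0.002], [0.211, -0.978, -0.002], [0.001, 0.002, -1.0]]
wrist_force: [0.1, -0.6, 1.1]
width: 0.0
gripper_force: 0.0
```

```bash
python3 - <<'E'
from h import *
np.set_printoptions(precision=4,suppress=True)
s=sensors.observe();print(s['clock'],s['position'],s['wrist_force'])
for c in ('wrist','scene'):
    p=viewer.capture(c);save(p,c+'2')
a=cv2.imread('pics/wrist2.png');b=cv2.imread('pics/scene2.png')
b=cv2.resize(b[160:340,220:460],(640,480));cv2.imwrite('pics/c2.png',cv2.resize(np.hstack([a,b]),(800,300)))
E
```

```text
4.15 [ 0.4393 -0.3577  0.0445] [ 0.0735 -0.578   1.0981]
```

View pics/c2.png

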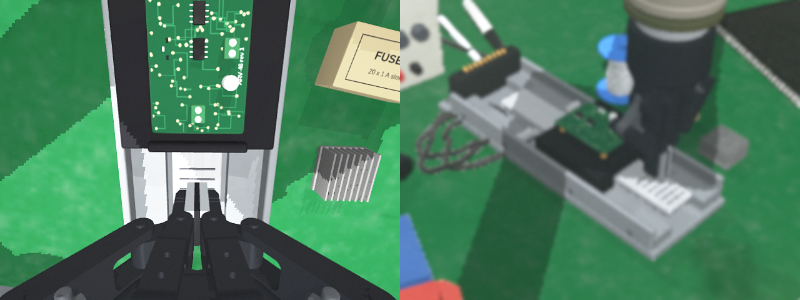

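The left half is the wrist view: the shut fingers are over the middle of the bar, with the shuttle's rear lip ahead of them. The right half is the scene view, which agrees. Next I press.

Emit:
carry_out:
  moves: [0,0,0.01,0,0,0,0,0,0,0.015,0,0,0,0,0,0,0.019,0,0,0,0,0,0,0.022,0,0,0,0,0,0,0.022,0,0,0,0,0,0,0.022,0,0,0,0]

```text
clock: 4.85
position: [0.4382, -0.3571, 0.0207]
tool_rot: [[0.978, 0.21, 0.0], [0.21, -0.978, -0.0], [0.0, 0.0, -1.0]]
wrist_force: [0.7, -0.8, 3.4]
width: -0.0002
gripper_force: 1.4
```

Emit:
carry_out:
  moves: [0,0,0.001,0,0,0,0,0,0,0.001,0,0,0,0,0,0,0.001,0,0,0,0]

```text
clock: 5.15
position: [0.4382, -0.3571, 0.0199]
tool_rot: [[0.978, 0.21, 0.0], [0.21, -0.978, -0.0], [0.0, 0.0, -1.0]]
wrist_force: [0.6, -0.7, 4.8]
width: 0.0001
gripper_force: 2.5
```

Emit:
carry_out:
  moves: [0.005,0,0,0,0,0,0,0.01,0,0,0,0,0,0,0.015,0,0,0,0,0,0,0.02,0,0,0,0,0,0,0.025,0,0,0,0,0,0,0.03,0,0,0,0,0,0,0.035,0,0,0,0,0,0,0.04,0,0,0,0,0,0,0.045,0,0,0,0,0,0,0.05,0,0,0,0,0]

```text
invalid input at $.moves: expected a multiple of 7 numbers
```

Emit:
carry_out:
  moves: [0.005,0,0,0,0,0,0,0.01,0,0,0,0,0,0,0.015,0,0,0,0,0,0,0.02,0,0,0,0,0,0,0.025,0,0,0,0,0,0,0.03,0,0,0,0,0,0,0.035,0,0,0,0,0,0,0.04,0,0,0,0,0,0,0.045,0,0,0,0,0,0,0.05,0,0,0,0,0,0]

```text
clock: 6.15
position: [0.4843, -0.3476, 0.0199]
tool_rot: [[0.978, 0.209, -0.005], [0.209, -0.978, -0.001], [-0.005, -0.0, -1.0]]
wrist_force: [-15.6, -3.2, 14.5]
width: -0.0001
gripper_force: 9.2
```

```bash
python3 - <<'E'
from h import *
np.set_printoptions(precision=4,suppress=True)
p=viewer.capture('wrist');s=sensors.observe();print(s['clock'],s['position'],s['wrist_force'],s['torque'])
print([(np.round(d['location'],4),round(d['p'],2)) for d in mark_of(p,'shuttle_rear')[:3]])
b=viewer.capture('scene')
print([(np.round(d['location'],4),round(d['p'],2)) for d in mark_of(b,'shuttle_rear')[:3]])
b=cv2.resize(b['image'][160:340,220:460],(640,480));cv2.imwrite('pics/c3.png',cv2.resize(np.hstack([p['image'],b])[:,:,::-1],(800,300)))
E
```

```text
6.2 [ 0.4852 -0.3473  0.0199] [-12.1072  -3.3806  10.6662] [-0.6585  2.0667 -0.025 ]
[(array([ 0.4962, -0.3439,  0.0448]), 0.93), (array([ 0.5414, -0.4646,  0.002 ]), 0.33)]
[(array([ 0.5999, -0.1459,  0.019 ]), 0.95), (array([ 0.4956, -0.3484,  0.0451]), 0.59)]
```

View pics/c3.png

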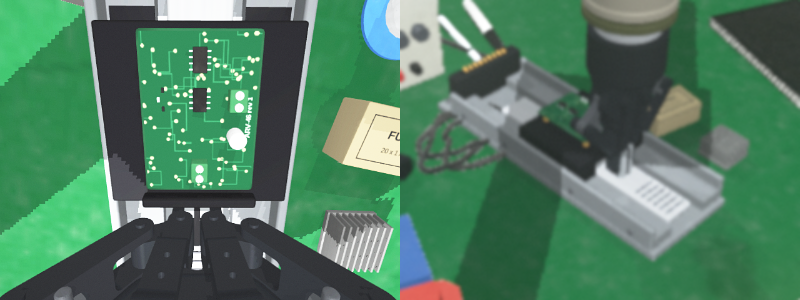

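The fingers are against the middle of the shuttle's rear face. The shuttle has moved about 24 mm and sits square. I'll continue in small steps and watch the force.

Emit:
carry_out:
  moves: [0.002,0,0,0,0,0,0,0.004,0,0,0,0,0,0,0.006,0,0,0,0,0,0,0.008,0,0,0,0,0,0]

```text
clock: 6.75
position: [0.492, -0.3459, 0.0199]
tool_rot: [[0.978, 0.209, -0.005], [0.209, -0.978, -0.001], [-0.005, -0.0, -1.0]]
wrist_force: [-15.5, -3.4, 13.5]
width: 0.0002
gripper_force: 9.3
```

Emit:
carry_out:
  moves: [0.004,0,0,0,0,0,0,0.008,0,0,0,0,0,0,0.012,0,0,0,0,0,0,0.016,0,0,0,0,0,0,0.02,0,0,0,0,0,0,0.024,0,0,0,0,0,0,0.028,0,0,0,0,0,0,0.032,0,0,0,0,0,0,0.036,0,0,0,0,0,0,0.04,0,0,0,0,0,0]

```text
clock: 7.75
position: [0.531, -0.3377, 0.0199]
tool_rot: [[0.978, 0.209, -0.006], [0.209, -0.978, -0.001], [-0.006, -0.0, -1.0]]
wrist_force: [-16.2, -3.3, 14.8]
width: -0.0003
gripper_force: 10.0
```

Emit:
carry_out:
  moves: [0.005,0,0,0,0,0,0,0.01,0,0,0,0,0,0,0.015,0,0,0,0,0,0,0.02,0,0,0,0,0,0,0.025,0,0,0,0,0,0,0.03,0,0,0,0,0,0,0.035,0,0,0,0,0,0,0.04,0,0,0,0,0,0,0.044,0,0,0,0,0,0,0.047,0,0,0,0,0,0]

```text
clock: 8.75
position: [0.5771, -0.3279, 0.02]
tool_rot: [[0.978, 0.209, -0.006], [0.209, -0.978, -0.001], [-0.006, -0.0, -1.0]]
wrist_force: [-16.7, -3.7, 14.9]
width: 0.0004
gripper_force: 10.2
```

Emit:
carry_out:
  moves: [0.003,0,0,0,0,0,0,0.005,0,0,0,0,0,0,0.007,0,0,0,0,0,0,0.007,0,0,0,0,0,0]

```text
clock: 9.15
position: [0.5841, -0.3264, 0.0199]
tool_rot: [[0.978, 0.209, -0.005], [0.209, -0.978, -0.001], [-0.005, -0.0, -1.0]]
wrist_force: [-13.9, -3.2, 12.9]
width: -0.0001
gripper_force: 8.6
```

Now 1 mm steps toward the stop.

Emit:
carry_out:
  moves: [0.001,0,0,0,0,0,0,0.002,0,0,0,0,0,0,0.003,0,0,0,0,0,0,0.003,0,0,0,0,0,0]

```text
clock: 9.55
position: [0.5854, -0.3261, 0.02]
tool_rot: [[0.978, 0.209, -0.008], [0.209, -0.978, -0.001], [-0.008, -0.001, -1.0]]
wrist_force: [-22.4, -4.3, 18.6]
width: -0.0003
gripper_force: 14.3
```

Emit:
carry_out:
  moves: [0.001,0,0,0,0,0,0,0.003,0,0,0,0,0,0,0.003,0,0,0,0,0,0,0.003,0,0,0,0,0,0]

```text
clock: 9.95
position: [0.5854, -0.3261, 0.0199]
tool_rot: [[0.978, 0.208, -0.013], [0.208, -0.978, -0.0], [-0.013, -0.003, -1.0]]
wrist_force: [-38.4, -2.9, 28.0]
width: -0.0001
gripper_force: 23.7
```

```bash
python3 - <<'E'
from h import *
np.set_printoptions(precision=4,suppress=True)
p=viewer.capture('top')
print([(np.round(d['location'],4),round(d['p'],2)) for d in mark_of(p,'shuttle_rear')[:3]])
b=viewer.capture('scene')
print([(np.round(d['location'],4),round(d['p'],2)) for d in mark_of(b,'shuttle_rear')[:3]])
b=cv2.resize(b['image'][160:340,220:460],(640,480));a=cv2.resize(p['image'][120:300,240:480],(640,480));cv2.imwrite('pics/c4.png',cv2.resize(np.hstack([a,b])[:,:,::-1],(800,300)))
E
```

```text
[]
[(array([ 0.5955, -0.3251,  0.0473]), 0.84), (array([ 0.5998, -0.1438,  0.0161]), 0.58), (array([ 0.467 , -0.4755, -0.0014]), 0.54)]
```

View pics/c4.png

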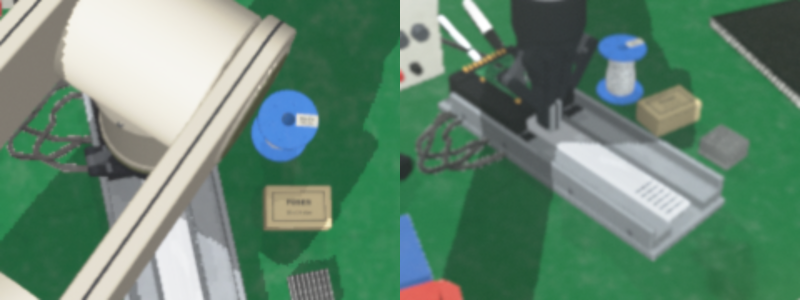

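The force rose from about 16 to 38 N with no further motion, and both views show the shuttle against the end stop. I'll back off along the bar first, then lift.

Emit:
carry_out:
  moves: [-0.004,0,0,0,0,0,0,-0.008,0,0,0,0,0,0,-0.014,0,0,0,0,0,0,-0.018,0,0,0,0,0,0,-0.02,0,-0.005,0,0,0,0,-0.02,0,-0.01,0,0,0,0,-0.02,0,-0.02,0,0,0,0,-0.02,0,-0.05,0,0,0,0,-0.04,0,-0.09,0,0,0,0,-0.06,0,-0.12,0,0,0,0]

```text
clock: 11.15
position: [0.5339, -0.3363, 0.1419]
tool_rot: [[0.977, 0.211, 0.0], [0.211, -0.977, -0.001], [0.0, 0.001, -1.0]]
wrist_force: [1.0, -0.8, 0.5]
width: 0.0002
gripper_force: 0.0
```

Emit:
carry_out:
  moves: [-0.03,0,0,0,0,0,0,-0.05,0,0,0,0,0,0,-0.05,0,0,0,0,0,0,-0.05,0,0,0,0,0,0]

```text
clock: 11.55
position: [0.4849, -0.3469, 0.1398]
tool_rot: [[0.978, 0.209, -0.0], [0.209, -0.978, 0.0], [0.0, -0.0, -1.0]]
wrist_force: [-0.6, 0.2, 0.2]
width: 0.0001
gripper_force: 0.0
```

```bash
python3 - <<'E'
from h import *
np.set_printoptions(precision=4,suppress=True)
s=sensors.observe();print(s['clock'],s['position'],s['wrist_force'])
p=viewer.capture('wrist');b=viewer.capture('scene')
for c in (p,b):
  for q in ('shuttle_rear','pins','bar_end','end_stop','shuttle'):
    print(q,[(np.round(d['location'],4),round(d['p'],2)) for d in mark_of(c,q)[:2]])
b=cv2.resize(b['image'][160:340,220:460],(640,480));cv2.imwrite('pics/c5.png',cv2.resize(np.hstack([p['image'],b])[:,:,::-1],(800,300)))
E
```

```text
11.55 [ 0.4849 -0.3469  0.1398] [-0.583   0.2302  0.2037]
shuttle_rear [(array([ 0.5973, -0.3241,  0.0438]), 0.89)]
pins [(array([ 0.5852, -0.327 ,  0.0298]), 0.85)]
bar_end []
end_stop []
shuttle []
shuttle_rear [(array([ 0.6014, -0.1462,  0.019 ]), 0.71), (array([ 0.5946, -0.3279,  0.0479]), 0.6)]
pins [(array([ 0.5908, -0.3253,  0.0292]), 0.76)]
bar_end [(array([ 0.4049, -0.3618,  0.0344]), 0.85)]
end_stop [(array([ 0.6843, -0.307 ,  0.0327]), 0.87)]
shuttle [(array([ 0.644 , -0.3168,  0.0196]), 0.89), (array([ 0.6234, -0.1267,  0.0008]), 0.7)]
```

View pics/c5.png

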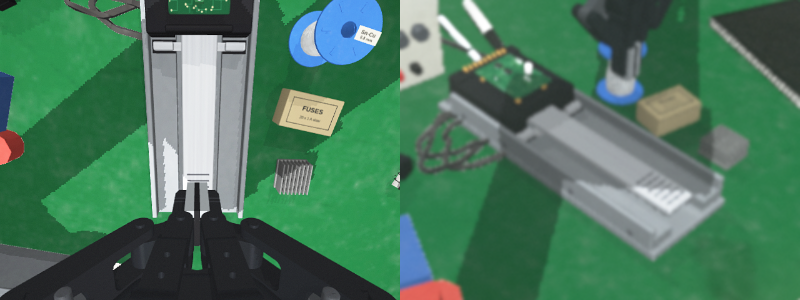

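The shuttle is against the end stop and the pins stand up behind it (z ≈ 0.03). The bar is back up, the bystanders have not moved, and the arm is clear.

```bash
python3 -c "
from cell import bot
print(bot.close_job())"
```

```text
the job is handed in; nothing more can be done
None
```

The shuttle is fully home against the end stop, the stop pins have sprung up behind it, and the job is handed in; the hand-in gave no verdict.

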